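# Set the length stop one notch on

## Robot

A 7-joint arm with a two-finger parallel gripper is mounted at the origin on a cart in front of the work surface, level with it; the furniture and walls round the work are solid. World frame = base frame: x ahead of the robot, y to its left, z up, the work surface at z = 0. Lengths are in m, angles in rad, forces in N, time in s.
With the tool pointing down it reaches from about 0.4 to 0.85 m from the base axis. Payload 4.5 kg.
Tool frame: the origin (TCP) lies at the very end of the fingers, on their centre line; the grasp point (between the pads) lies 19 mm behind it; z points along the fingers, x is the direction in which the jaws open and shut, and the axes are right-handed (so a half turn about z gives the same grasp; the last joint's range is limited). The gripper opens to 88 mm and grips with 3 to 60 N. Pads are 18 mm wide; open, the fingers measure 123 mm over their backs; the gripper's body (75 mm by 187 mm) begins 45 mm behind the grasp point.
Start: joints at [-1.196, 0.689, -0.195, 1.565, 0.157, 0.902, -0.215], TCP at [0.209, 0.589, 0.239] pointing down, gripper open.
Joint ranges: [-3.01, 3.01], [-0.46, 2.08], [-1.47, 1.51], [0.13, 2.56], [-1, 4.14], [0.04, 2.09], [-2.66, 2.66]. Speed limits (rad/s): [2.57, 2.57, 3.14, 3.14, 3.14, 3.14, 3.14].

## Interface

Orientations are given as a unit quaternion [x, y, z, w].
In Python, from plant import * gives the robot as it stands.
- The arm moves only by the tool apply_moves, never from a script. Its argument "series" is a list of rows, each an object of numbers: "x", "y", "z": the shift along the tool's x, y, z in units of 80 cm (1.0 is 80 cm); "wx", "wy", "wz": the turn, a rotation vector about the tool's x, y, z in units of pi rad (1.0 is pi rad); "fingers": the opening, from -1 (shut) to 1 (fully open), so that 0 is half open. In form: [{"x": .., "y": .., "z": .., "wx": .., "wy": .., "wz": .., "fingers": ..}, ...]. A call has 1 to 8 rows; each row shifts and turns the pose as measured when the row begins, along the tool's axes as they then stand; what a row does not reach is not made up. A row lasts 1/8 s, in which the tool goes at most 62.5 mm and 10.7 degrees, less where a joint would pass 70% of its speed; a pose out of reach is approached as far as the arm can. A call with a number of a shift or a turn outside -1 to 1 is refused whole. A call with a gripper value outside its range is refused whole. The fingers move at their own pace and stop on an object; "force" is the grip in N (left out, the last holds). Time passes only in rows, so rows that do not move let the fingers close. It gives the time, the measured TCP pose, the force and the opening at its end, in the units of the state.
- get_state(): the state, without advancing time (a new reading comes with each control period).
- snapshot(name): name is "side" or "top"; returns (picture, depth): 420x560x3 uint8, red, green, blue; 420x560 float32, m along the optical axis (not along the pixel's ray), 0 where there is no reading.
- camera_model(name): a dict with "camera_matrix" (3x3 intrinsics, pixels), "world_from_camera" (4x4, takes a point from camera to world coordinates). Camera axes: x right, y up, looking along -z (the intrinsics and any distortion apply to the point x, -y, -z); pixel columns grow to the right and rows downward; lengths in m; the calibration is good to about 2 mm. A picture is of the moment at which its call begins. camera_model takes no time and is no camera call.
- finish_job(): hands the job in, once; it reports no verdict.
The state is a dict: "clock": time; "q": joint angles; "qd": joint speeds; "joint_torque": joint torques, N m; "tool_pos": TCP position; "eef_rot": TCP orientation; "contact_force": force on the tool from outside, world axes, zero at the start; "moment": the same for the moment, N m; "opening": opening from 0.0 (shut) to 1.0 (fully open).
Only numpy, scipy, OpenCV 4.12 (cv2) and the standard library are available. Lean on these libraries where they do the work, as an engineer would, in place of code of your own. Each camera call takes 0.05 s, during which the arm holds its last target. There are 200 camera calls.

## Task

The notched stop rail on the worktop is set one size too short: lift the stop with the tall flat paddle grip out of its notch, shift it along to the very next notch away from the fence (the tall crosspiece at one end of the rail) and drop it in. It must sit fully down, upright and square to the rail, its flag still hanging over the same side of the rail; leave the stop with the low round knob in its notch.

Things in the scene. Friction and masses are not known exactly. Their poses are not given: they have to be found in the camera images.
- rail: fixed aluminium rail, 62 (x) x 330 (y) x 28 mm; origin underside centre, z up, -x its front (faces robot). Dark fence, 44 mm high, at the +y end: y 135 to 151, x -79 to 31. Five notches at x 0, y 100 (nearest fence), 50, 0, -50, -100 mm: floor at z 8, 30 long (y), 46 wide (x), between round-topped teeth 20 thick, tops at z 28; side walls equally high
- paddle_stop: stop to move: loose, steel, 0.10-0.18 kg; origin underside centre of foot (z 8 mm when seated), axes as the rail's. Foot 30 (x) x 18 (y), z 0-24 mm; arm z 24-32, x 17 to -61, over the rail's front; flag at its end down to z 2. Grip: black flat paddle 32 (x) x 18 (y) over the foot, z 31-83. Starts in 1st or 4th notch from the fence, knob stop in the other
- paddle_stop_flag (a point): front tip of the paddle stop's flag, at (-61, 0, 15) mm in that stop's frame; hangs on the rail's front (-x) side
- knob_stop: the stop to leave alone: loose, same foot, arm and flag as the paddle stop, but a low round black knob 30 mm in diameter, z 42 to 62 mm above its origin (underside centre of its foot)
There are look-alikes about, which are no part of the job. What is shaped like the paddle_stop but red is not meant.

How it is judged:
On the way:
1. the paddle stop is lifted clear of its notch, its foot above the teeth (z of paddle_stop in the frame of rail above 0.028 m), for 0.1 s.
At the end, for the whole second after the job is handed in: Paddle stop seated in the next notch away from the fence: within 12 mm along and 14 mm across of its centre, underside at most 12 mm above the worktop, upright within 7 and square within 15 degrees, flag over the rail's front, at rest; knob stop upright, within 20 mm of its start ((y of paddle_stop in the frame of rail between 0.038 and 0.062 m or y of paddle_stop in the frame of rail between -0.112 and -0.088 m) and distance of paddle_stop from where it was at the start of the episode between 0.03 and 0.075 m and z of paddle_stop in the frame of rail below 0.012 m and x of paddle_stop in the frame of rail between -0.014 and 0.014 m and angle between each of paddle_stop, knob_stop's own z axis and vertical below 0.12 rad and angle between the x axis of paddle_stop and the x axis of rail, either way round below 0.26 rad and x of paddle_stop_flag in the frame of rail below -0.035 m and linear speed of paddle_stop below 0.02 m/s and distance of knob_stop from where it was at the start of the episode below 0.02 m); the robot touches nothing.
It fails at once if the knob stop is lifted or pushed out of its notch (distance of knob_stop from where it was at the start of the episode above 0.025 m).
It also fails if it takes over 32 s, if anything falls off the work surface, if the arm or the gripper's body presses on something with over 40 N, if the wrist force passes 120 N, or if a joint passes its speed limit or range.

## Working session

There is one attempt and no reset: what is moved stays moved. The work goes in short steps, Python scripts to look and compute and a tool call to move; the robot and the scene stay as the last step left them, time stands still between calls to the robot, and variables do not carry over. Pictures are saved under pics/ and viewed, about 8 in all and at most 12, crops included, and the job is handed in when it is done.

Besides the shell and the picture viewer there is one more tool, called after "Emit:" by a JSON object that holds its "op" and its "data". apply_moves: Moves the arm, as the interface text tells. Its arguments: {"type":"object","properties":{"series":{"type":"array","items":{"type":"object","properties":{"x":{"type":"number"},"y":{"type":"number"},"z":{"type":"number"},"wx":{"type":"number"},"wy":{"type":"number"},"wz":{"type":"number"},"fingers":{"type":"number"}}}},"force":{"type":"number"}},"required":["series"]}

```bash
mkdir -p pics; cat > h.py <<'E'
from plant import *
import numpy as np, cv2
def save(name,fn):
    im,d=snapshot(name); cv2.imwrite('pics/'+fn+'.png',im[:,:,::-1]); np.save('pics/'+fn+'.npy',d); return im,d
def pts(name,d):
    m=camera_model(name);K=np.array(m['camera_matrix']);T=np.array(m['world_from_camera'])
    v,u=np.mgrid[:d.shape[0],:d.shape[1]]
    x=(u-K[0,2])/K[0,0]*d; y=(v-K[1,2])/K[1,1]*d
    P=np.stack([x,-y,-d,np.ones_like(d)],-1)
    return (P@T.T)[...,:3]
E
python3 - <<'E'
from h import *
s=get_state();print(s['clock'],s['tool_pos'],s['eef_rot'],s['opening'])
for n in('top','side'):
    save(n,n+'0');m=camera_model(n);print(m)
E
```

```text
0.0 [0.20873665 0.58844712 0.23790386] [ 8.16751801e-01  5.76988432e-01 -7.08508284e-04  5.86514829e-04] 0.9977932415154835
{'camera_matrix': array([[477.22346132,   0.        , 281.20144743],
       [  0.        , 477.22346132, 205.27678061],
       [  0.        ,   0.        ,   1.        ]]), 'world_from_camera': array([[ 6.40896429e-04,  9.97794440e-01, -6.63765337e-02,
         4.93763296e-01],
       [-9.99931654e-01,  1.41430172e-03,  1.16054534e-02,
         5.59245988e-03],
       [ 1.16737333e-02,  6.63645593e-02,  9.97727152e-01,
         9.04059694e-01],
       [ 0.00000000e+00,  0.00000000e+00,  0.00000000e+00,
         1.00000000e+00]])}
{'camera_matrix': array([[407.71046269,   0.        , 272.91205519],
       [  0.        , 407.71046269, 213.43747977],
       [  0.        ,   0.        ,   1.        ]]), 'world_from_camera': array([[ 0.86379538,  0.25698374, -0.43337847,  0.18351407],
       [-0.50372949,  0.4222388 , -0.7536385 , -0.63708701],
       [-0.01068363,  0.86929498,  0.49417821,  0.47786971],
       [ 0.        ,  0.        ,  0.        ,  1.        ]])}
```

View pics/top0.png

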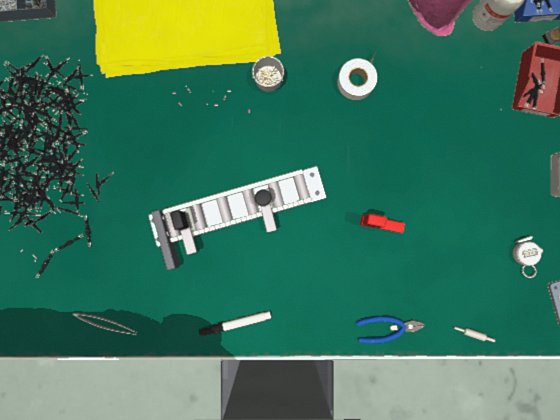

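View pics/side0.png

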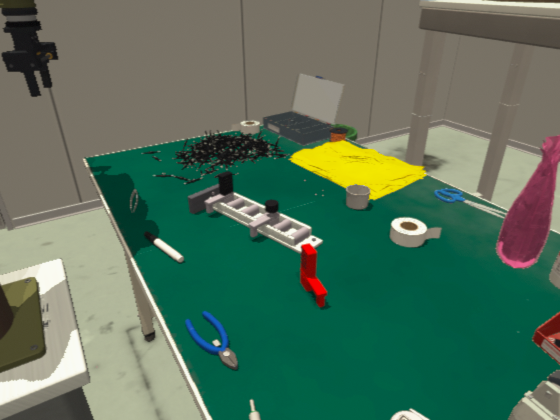

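The top view shows the rail from (160,225) to (320,182), with the dark fence at its left end near (165,240). There are three candidates:
- Black paddle stop at (180,220), in the 1st notch, with its arm toward the robot. It is tall, flat and black in the side view at (226,183), so this is the one meant.
- Low round knob stop at (264,198), in the 4th notch.
- Red look-alike at (382,222), lying off the rail.

Next I'll measure and make one enlarged crop to confirm.

```bash
python3 - <<'E'
from h import *
from scipy.ndimage import label
im=cv2.imread('pics/top0.png');d=np.load('pics/top0.npy');P=pts('top',d)
roi=np.zeros(d.shape,bool);roi[160:275,140:335]=True
Z=P[...,2];mx=im.max(2);mn=im.min(2)
rail=roi&(mx.astype(int)-mn<45)&(mn>90)&(Z>.02)&(Z<.034)
dark=roi&(mx<70)&(Z>.055)
l,n=label(dark)
for i in range(1,n+1):
    q=P[l==i]
    if len(q)>25:
        vu=np.argwhere(l==i);print('dark',len(q),q.mean(0).round(4),'z',np.percentile(q[:,2],[5,50,95]).round(4),'px',vu.mean(0)[::-1])
        hi=q[q[:,2]>q[:,2].max()-.012];r=cv2.minAreaRect((hi[:,:2]*1000).astype(np.float32));print('  top',len(hi),r)
r=cv2.minAreaRect((P[rail][:,:2]*1000).astype(np.float32));print('rail',rail.sum(),r)
q=P[roi&(mx<110)&(Z>.036)&(Z<.05)];print('fence',len(q),cv2.minAreaRect((q[:,:2]*1000).astype(np.float32)))
a=cv2.resize(im[160:280,140:340],None,fx=4,fy=4,interpolation=cv2.INTER_CUBIC);cv2.imwrite('pics/c1.png',a)
E
```

```text
dark 61 [0.5688 0.0283 0.0694] z [0.067  0.0693 0.0717] px [262.72131148 194.13114754]
  top 61 ((566.5247802734375, 27.87932586669922), (19.526134490966797, 28.132299423217773), 0.24584464728832245)
dark 155 [0.5239 0.1701 0.0834] z [0.0592 0.0892 0.0927] px [179.74193548 219.33548387]
  top 108 ((523.0250854492188, 173.0271453857422), (31.461917877197266, 17.375051498413086), 15.158278465270996)
rail 2689 ((551.9013671875, 77.61836242675781), (62.34192657470703, 270.4376220703125), 16.321481704711914)
fence 159 ((525.0123291015625, 124.31171417236328), (108.9104232788086, 208.93995666503906), 23.814651489257812)
```

View pics/c1.png

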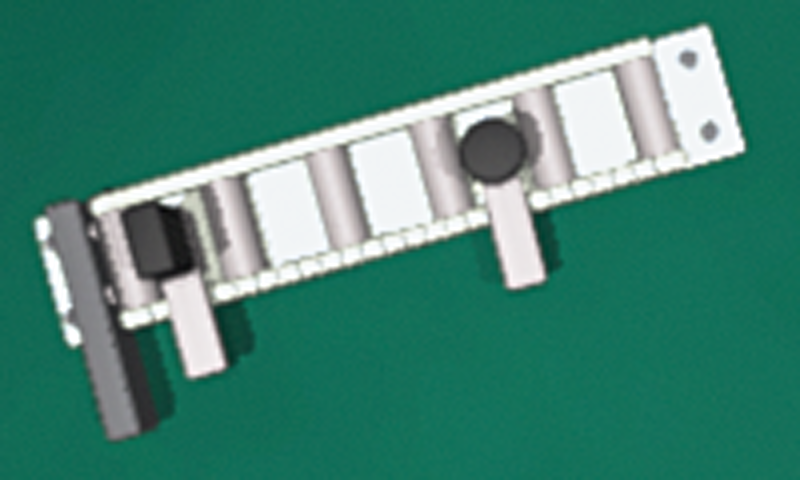

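The crop confirms it: the black rectangular paddle at crop (155,240) is in the notch next to the fence. The round knob at (492,150) is in the 4th notch. The paddle top measures 31×17 mm at z≈0.09 m, where 32×18 mm at 0.091 m is expected. Next I'll refine the rail angle and plan the approach.

```bash
cat >> h.py <<'E'
from scipy.spatial.transform import Rotation as R
def plan(p,yaw,n=8,step=.055):
    s=get_state();Rm=R.from_quat(s['eef_rot']);c=np.array(s['tool_pos'])
    G=R.from_euler('z',yaw)*R.from_euler('x',180,degrees=True)
    print('pos',c.round(4),'left',(np.array(p)-c).round(4),'open',s['opening'],'F',np.round(s['contact_force'],1))
    for k in range(n):
        rv=(Rm.inv()*G).as_rotvec();a=np.linalg.norm(rv);rv*=min(1,np.radians(9)/max(a,1e-9))
        dv=np.array(p)-c;L=np.linalg.norm(dv);dv*=min(1,step/max(L,1e-9))
        print('xyz',(Rm.inv().apply(dv)/.8).round(4),'w',(rv/np.pi).round(4)); c=c+dv;Rm=Rm*R.from_rotvec(rv)
        if L<step and a<np.radians(9):break
E
python3 - <<'E'
from h import *
im=cv2.imread('pics/top0.png');d=np.load('pics/top0.npy');P=pts('top',d)
# rail outline corners from crop -> world at z=.028 via ray scaling: far long edge and near long edge ends (px)
m=camera_model('top');K=m['camera_matrix'];T=m['world_from_camera']
def ray(u,v,z):
    r=T[:3,:3]@np.array([(u-K[0,2])/K[0,0],-(v-K[1,2])/K[1,1],-1]);o=T[:3,3];return o+r*(z-o[2])/r[2]
px=[(95,195),(650,40),(120,325),(690,160)]
w=[ray(140+a/4,160+b/4,.028) for a,b in px]
for i,j in((0,1),(2,3)):
    e=w[i]-w[j];print(w[i].round(4),w[j].round(4),np.degrees(np.arctan2(-e[0],e[1])))
plan([.523,.173,.14],np.radians(106.2),12)
E
```

```text
[0.5454 0.2108 0.028 ] [ 0.6175 -0.044   0.028 ] 15.81309790829915
[0.4859 0.1984 0.028 ] [ 0.5619 -0.0623  0.028 ] 16.24186954087951
pos [0.2088 0.5885 0.238 ] left [ 0.3142 -0.4155 -0.098 ] open 0.9995646930714812 F [-0.1 -0.5 -0. ]
xyz [-0.0372  0.0564  0.0128] w [-0.      0.0001 -0.05  ]
xyz [-0.0455  0.0499  0.0128] w [-0.      0.0001 -0.05  ]
xyz [-0.0528  0.0422  0.0128] w [-0.      0.0001 -0.05  ]
xyz [-0.0587  0.0334  0.0127] w [-0.      0.0001 -0.0485]
xyz [-0.0631  0.0241  0.0127] w [-0. -0. -0.]
xyz [-0.0631  0.0241  0.0127] w [-0. -0.  0.]
xyz [-0.0631  0.0241  0.0127] w [0. 0. 0.]
xyz [-0.0631  0.0241  0.0127] w [-0.  0.  0.]
xyz [-0.0631  0.0241  0.0127] w [-0.  0.  0.]
xyz [-0.0403  0.0154  0.0081] w [-0.  0.  0.]
```

Emit:
{"op": "apply_moves", "data": {"series": [{"x": -0.037, "y": 0.056, "z": 0.0128, "wz": -0.05}, {"x": -0.0455, "y": 0.05, "z": 0.0128, "wz": -0.05}, {"x": -0.053, "y": 0.042, "z": 0.0128, "wz": -0.05}, {"x": -0.0587, "y": 0.0334, "z": 0.0127, "wz": -0.048}, {"x": -0.063, "y": 0.024, "z": 0.0127, "fingers": 0.1}, {"x": -0.063, "y": 0.024, "z": 0.0127, "fingers": 0.1}, {"x": -0.063, "y": 0.024, "z": 0.0127, "fingers": 0.1}]}}

```text
schema error: expected keys x, y, z, wx, wy, wz, fingers
```

```bash
python3 - <<'E'
from h import *
plan([.523,.173,.12],np.radians(106),12,.05)
E
```

```text
pos [0.2088 0.5885 0.238 ] left [ 0.3142 -0.4155 -0.118 ] open 0.9995646930714812 F [-0.1 -0.5 -0. ]
xyz [-0.0335  0.0509  0.0139] w [-0.      0.0001 -0.05  ]
xyz [-0.0411  0.045   0.0139] w [-0.      0.0001 -0.05  ]
xyz [-0.0476  0.038   0.0138] w [-0.      0.0001 -0.05  ]
xyz [-0.053   0.0301  0.0138] w [-0.      0.0001 -0.0473]
xyz [-0.0569  0.0219  0.0138] w [-0. -0. -0.]
xyz [-0.0569  0.0219  0.0138] w [-0. -0.  0.]
xyz [-0.0569  0.0219  0.0138] w [0. 0. 0.]
xyz [-0.0569  0.0219  0.0138] w [-0.  0.  0.]
xyz [-0.0569  0.0219  0.0138] w [-0.  0.  0.]
xyz [-0.0569  0.0219  0.0138] w [-0.  0.  0.]
xyz [-0.0389  0.015   0.0094] w [-0.  0.  0.]
```

Emit:
{"op": "apply_moves", "data": {"series": [{"x": -0.037, "y": 0.056, "z": 0.0128, "wx": 0, "wy": 0, "wz": -0.05, "fingers": 1}, {"x": -0.0455, "y": 0.05, "z": 0.0128, "wx": 0, "wy": 0, "wz": -0.05, "fingers": 1}, {"x": -0.053, "y": 0.042, "z": 0.0128, "wx": 0, "wy": 0, "wz": -0.05, "fingers": 1}, {"x": -0.0587, "y": 0.0334, "z": 0.0127, "wx": 0, "wy": 0, "wz": -0.048, "fingers": 1}, {"x": -0.063, "y": 0.024, "z": 0.0127, "wx": 0, "wy": 0, "wz": 0, "fingers": 0.1}, {"x": -0.063, "y": 0.024, "z": 0.0127, "wx": 0, "wy": 0, "wz": 0, "fingers": 0.1}, {"x": -0.063, "y": 0.024, "z": 0.0127, "wx": 0, "wy": 0, "wz": 0, "fingers": 0.1}]}}

```text
clock: 0.98
tool_pos: [0.443, 0.2867, 0.1622]
eef_rot: [0.588, 0.809, -0.0, -0.002]
contact_force: [-0.4, 0.2, -0.7]
opening: 0.683
```

```bash
python3 - <<'E'
from h import *
plan([.523,.173,.12],np.radians(106),12,.05)
E
```

```text
pos [0.443  0.2867 0.1622] left [ 0.08   -0.1137 -0.0422] open 0.6826883675474894 F [-0.4  0.2 -0.7]
xyz [-0.0572  0.0177  0.0179] w [-0.001  -0.0009  0.011 ]
xyz [-0.0565  0.0196  0.0181] w [ 0.  0. -0.]
xyz [-0.0512  0.0177  0.0164] w [-0. -0.  0.]
```

Emit:
{"op": "apply_moves", "data": {"series": [{"x": -0.057, "y": 0.0177, "z": 0.018, "wx": -0.001, "wy": -0.001, "wz": 0.011, "fingers": 0.1}, {"x": -0.0565, "y": 0.0196, "z": 0.018, "wx": 0, "wy": 0, "wz": 0, "fingers": 0.1}, {"x": -0.051, "y": 0.0177, "z": 0.0164, "wx": 0, "wy": 0, "wz": 0, "fingers": 0.1}, {"x": 0, "y": 0, "z": 0, "wx": 0, "wy": 0, "wz": 0, "fingers": 0.1}]}}

```text
clock: 1.48
tool_pos: [0.5272, 0.1626, 0.1167]
eef_rot: [0.606, 0.795, -0.002, 0.001]
contact_force: [0.5, 0.5, 1.0]
opening: 0.549
```

```bash
python3 - <<'E'
from h import *
plan([.523,.173,.055],np.radians(106),12,.025)
im,d=save('side','s1');cv2.imwrite('pics/s1c.png',cv2.resize(im[90:280,150:340,::-1],None,fx=3,fy=3,interpolation=cv2.INTER_CUBIC))
E
```

```text
pos [0.5272 0.1626 0.1167] left [-0.0042  0.0104 -0.0617] open 0.5491414208226573 F [0.5 0.5 1. ]
xyz [ 0.0057 -0.0006  0.0307] w [-0.0007  0.0014 -0.0036]
xyz [ 0.0056 -0.0006  0.0307] w [ 0. -0.  0.]
xyz [ 0.0028 -0.0003  0.0156] w [-0.  0.  0.]
```

View pics/s1c.png

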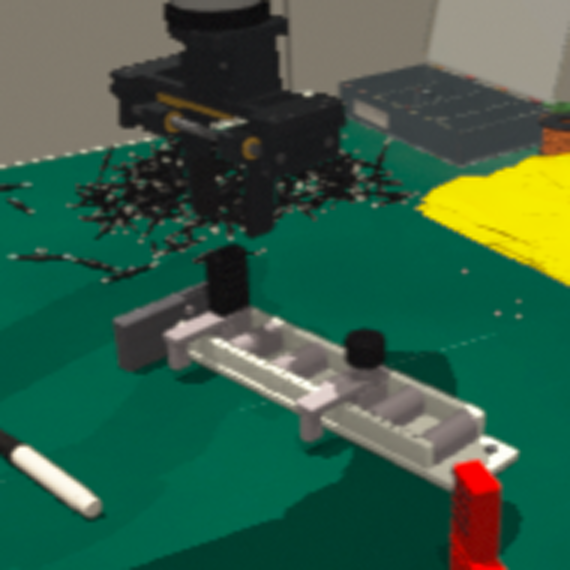

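The gripper hangs straight above the paddle (crop 228,275) with the fingers on either side of it along the rail. It overshot by about 11 mm, so I'll correct at this height before descending.

Emit:
{"op": "apply_moves", "data": {"series": [{"x": 0.0142, "y": -0.0015, "z": 0, "wx": 0, "wy": 0.0014, "wz": -0.0036, "fingers": 0.1}, {"x": 0, "y": 0, "z": 0, "wx": 0, "wy": 0, "wz": 0, "fingers": 0.1}]}}

```text
clock: 1.78
tool_pos: [0.5203, 0.1804, 0.1178]
eef_rot: [0.598, 0.801, 0.001, -0.003]
contact_force: [1.2, 0.7, 0.7]
opening: 0.55
```

```bash
python3 - <<'E'
from h import *
plan([.523,.173,.055],np.radians(106),12,.025)
E
```

```text
pos [0.5203 0.1804 0.1178] left [ 0.0027 -0.0074 -0.0628] open 0.549716345392414 F [1.2 0.7 0.7]
xyz [-0.004   0.0003  0.031 ] w [-0.0004 -0.0018  0.0028]
xyz [-0.0039  0.0003  0.031 ] w [0. 0. 0.]
xyz [-0.0021  0.0001  0.0165] w [-0.  0.  0.]
```

Emit:
{"op": "apply_moves", "data": {"series": [{"x": -0.005, "y": 0, "z": 0, "wx": 0, "wy": -0.001, "wz": 0.002, "fingers": 0.1}, {"x": 0, "y": 0, "z": 0, "wx": 0, "wy": 0, "wz": 0, "fingers": 0.1}, {"x": 0, "y": 0, "z": 0, "wx": 0, "wy": 0, "wz": 0, "fingers": 0.1}, {"x": 0, "y": 0, "z": 0, "wx": 0, "wy": 0, "wz": 0, "fingers": 0.1}]}}

```text
clock: 2.28
tool_pos: [0.5208, 0.1784, 0.1186]
eef_rot: [0.599, 0.8, 0.001, -0.001]
contact_force: [0.1, 0.5, -0.1]
opening: 0.551
```

```bash
python3 - <<'E'
from h import *
plan([.523,.173,.055],np.radians(106),12,.025)
E
```

```text
pos [0.5208 0.1784 0.1186] left [ 0.0022 -0.0054 -0.0636] open 0.5509295322597398 F [ 0.1  0.5 -0.1]
xyz [-0.0029  0.0003  0.0311] w [-0.0001 -0.0008  0.002 ]
xyz [-0.0029  0.0003  0.0311] w [-0.  0.  0.]
xyz [-0.0016  0.0002  0.0172] w [-0.  0.  0.]
```

Emit:
{"op": "apply_moves", "data": {"series": [{"x": -0.0035, "y": 0.0, "z": 0.02, "wx": 0, "wy": -0.0008, "wz": 0.002, "fingers": 0.1}, {"x": -0.003, "y": 0, "z": 0.02, "wx": 0, "wy": 0, "wz": 0, "fingers": 0.1}, {"x": 0, "y": 0, "z": 0.02, "wx": 0, "wy": 0, "wz": 0, "fingers": 0.1}, {"x": 0, "y": 0, "z": 0.01, "wx": 0, "wy": 0, "wz": 0, "fingers": 0.1}, {"x": 0, "y": 0, "z": 0, "wx": 0, "wy": 0, "wz": 0, "fingers": 0.1}, {"x": 0, "y": 0, "z": 0, "wx": 0, "wy": 0, "wz": 0, "fingers": 0.1}]}}

```text
clock: 3.02
tool_pos: [0.5216, 0.1726, 0.0572]
eef_rot: [0.602, 0.798, -0.001, -0.001]
contact_force: [1.2, -0.3, 0.8]
opening: 0.55
```

```bash
python3 - <<'E'
from h import *
plan([.523,.173,.055],np.radians(106),12,.025)
E
```

```text
pos [0.5216 0.1726 0.0572] left [ 0.0014  0.0004 -0.0022] open 0.5497805549143764 F [ 1.2 -0.3  0.8]
xyz [0.     0.0018 0.0027] w [-0.0008  0.0001 -0.0003]
```

Position is good, so I'll close.

Emit:
{"op": "apply_moves", "data": {"force": 25, "series": [{"x": 0, "y": 0.001, "z": 0.0015, "wx": -0.0008, "wy": 0, "wz": 0, "fingers": -1}, {"x": 0, "y": 0, "z": 0, "wx": 0, "wy": 0, "wz": 0, "fingers": -1}, {"x": 0, "y": 0, "z": 0, "wx": 0, "wy": 0, "wz": 0, "fingers": -1}, {"x": 0, "y": 0, "z": 0, "wx": 0, "wy": 0, "wz": 0, "fingers": -1}, {"x": 0, "y": 0, "z": 0, "wx": 0, "wy": 0, "wz": 0, "fingers": -1}]}}

```text
clock: 3.65
tool_pos: [0.5231, 0.1731, 0.0571]
eef_rot: [0.602, 0.798, 0.001, 0.001]
contact_force: [-0.0, 0.8, -1.1]
opening: 0.199
```

```bash
python3 - <<'E'
from h import *
plan([.523,.173,.055],np.radians(106),12,.025)
E
```

```text
pos [0.5231 0.1731 0.0571] left [-0.0001 -0.0001 -0.0021] open 0.1991784407707197 F [-0.   0.8 -1.1]
xyz [-0.0001 -0.0002  0.0026] w [ 0.0007  0.     -0.0003]
```

The fingers stopped at 17.5 mm, which is the paddle thickness. Lifting.

Emit:
{"op": "apply_moves", "data": {"series": [{"x": 0, "y": 0, "z": -0.012, "wx": 0, "wy": 0, "wz": 0, "fingers": -1}, {"x": 0, "y": 0, "z": -0.014, "wx": 0, "wy": 0, "wz": 0, "fingers": -1}, {"x": 0, "y": 0, "z": -0.014, "wx": 0, "wy": 0, "wz": 0, "fingers": -1}, {"x": 0, "y": 0, "z": -0.01, "wx": 0, "wy": 0, "wz": 0, "fingers": -1}, {"x": 0, "y": 0, "z": 0, "wx": 0, "wy": 0, "wz": 0, "fingers": -1}, {"x": 0, "y": 0, "z": 0, "wx": 0, "wy": 0, "wz": 0, "fingers": -1}]}}

```text
clock: 4.4
tool_pos: [0.5233, 0.173, 0.1007]
eef_rot: [0.602, 0.798, 0.001, 0.001]
contact_force: [0.5, -0.3, -1.3]
opening: 0.2
```

```bash
python3 - <<'E'
from h import *
im,d=save('top','t2');sd,_=save('side','s2')
a=cv2.resize(im[160:280,120:300,::-1],(600,400),interpolation=cv2.INTER_CUBIC);b=cv2.resize(sd[110:270,150:350,::-1],(500,400),interpolation=cv2.INTER_CUBIC)
cv2.imwrite('pics/c2.png',cv2.resize(np.hstack([a,b]),(800,291)))
# notch 2 target from the rail wall edges in the first picture
c=np.radians(16);ex=np.array([np.cos(c),np.sin(c)]);ey=np.array([-np.sin(c),np.cos(c)])
d0=np.load('pics/top0.npy');P=pts('top',d0)
roi=np.zeros(d0.shape,bool);roi[160:275,140:335]=True
q=P[roi&(P[...,2]<.032)&(P[...,2]>.022)];a=q[:,:2]@ex;b=q[:,:2]@ey
for lo in np.arange(-.16,.18,.05):
    m=(b-.09>lo)&(b-.09<lo+.05)
    if m.sum()>20: print('b',round(lo+.09,3),m.sum(),'x edges',np.percentile(a[m],[2,98]).round(4))
# notch floors
q=P[roi&(P[...,2]<.013)&(P[...,2]>.004)];A=q[:,:2]@ex;B=q[:,:2]@ey
am=.551*ex[0]+.0776*ex[1];k=abs(A-am)<.012
print('floor hist',np.histogram(B[k],bins=np.arange(-.16,.2,.01)))
p=np.array([.523,.173]);print('paddle',p@ex,p@ey,'knob',np.array([.5665,.0279])@ex,np.array([.5665,.0279])@ey)
plan([*(p-ey*.05),.095],np.radians(106),12,.025)
E
```

```text
b -0.07 477 x edges [0.5212 0.5817]
b -0.02 463 x edges [0.5212 0.5815]
b 0.03 351 x edges [0.4824 0.5809]
floor hist (array([ 0,  7,  2,  0,  9,  0, 16, 67, 66, 49,  0, 11, 68, 66, 53,  0,  8,
       35,  0,  0,  0,  0,  0,  0, 41,  1,  0,  0,  0,  0,  0,  0,  0,  0,
        0]), array([-1.60000000e-01, -1.50000000e-01, -1.40000000e-01, -1.30000000e-01,
       -1.20000000e-01, -1.10000000e-01, -1.00000000e-01, -9.00000000e-02,
       -8.00000000e-02, -7.00000000e-02, -6.00000000e-02, -5.00000000e-02,
       -4.00000000e-02, -3.00000000e-02, -2.00000000e-02, -1.00000000e-02,
        1.38777878e-16,  1.00000000e-02,  2.00000000e-02,  3.00000000e-02,
        4.00000000e-02,  5.00000000e-02,  6.00000000e-02,  7.00000000e-02,
        8.00000000e-02,  9.00000000e-02,  1.00000000e-01,  1.10000000e-01,
        1.20000000e-01,  1.30000000e-01,  1.40000000e-01,  1.50000000e-01,
        1.60000000e-01,  1.70000000e-01,  1.80000000e-01,  1.90000000e-01]))
paddle 0.5504251295320817 0.022139936305038594 knob 0.552245032976352 -0.12932936075365095
pos [0.5233 0.173  0.1005] left [ 0.0135 -0.0481 -0.0055] open 0.20171230588754605 F [ 0.2 -0.8 -2. ]
xyz [-0.0311 -0.0001  0.0034] w [ 0.001   0.     -0.0004]
xyz [-0.0311 -0.0002  0.0034] w [ 0. -0. -0.]
xyz [-0.0003 -0.      0.    ] w [-0.  0. -0.]
```

View pics/c2.png

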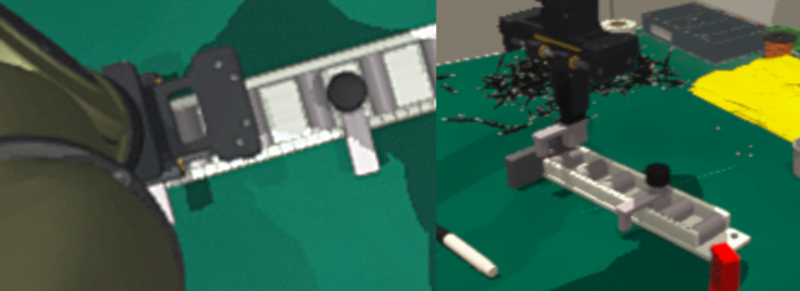

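The stop is off the rail by about 43 mm with its flag on the front side, and the knob stop is untouched at left-panel (347,92). Floor bands put notch 2 at b≈-0.0275, with the paddle starting at +0.022, so the shift is 50 mm as expected.

Emit:
{"op": "apply_moves", "data": {"series": [{"x": -0.015, "y": 0, "z": 0, "wx": 0.001, "wy": 0, "wz": 0, "fingers": -1}, {"x": -0.018, "y": 0, "z": 0, "wx": 0, "wy": 0, "wz": 0, "fingers": -1}, {"x": -0.016, "y": 0, "z": 0, "wx": 0, "wy": 0, "wz": 0, "fingers": -1}, {"x": -0.01, "y": 0, "z": 0, "wx": 0, "wy": 0, "wz": 0, "fingers": -1}, {"x": 0, "y": 0, "z": 0, "wx": 0, "wy": 0, "wz": 0, "fingers": -1}, {"x": 0, "y": 0, "z": 0, "wx": 0, "wy": 0, "wz": 0, "fingers": -1}]}}

```text
clock: 5.25
tool_pos: [0.537, 0.1225, 0.0996]
eef_rot: [0.603, 0.798, -0.001, -0.0]
contact_force: [1.0, 0.7, -0.8]
opening: 0.2
```

```bash
python3 - <<'E'
from h import *
plan([.5368,.1249,.0571],np.radians(106),12,.025)
E
```

```text
pos [0.537  0.1225 0.0996] left [-0.0002  0.0024 -0.0425] open 0.20047345287474874 F [ 1.   0.7 -0.8]
xyz [0.0018 0.0004 0.0312] w [-0.0007  0.0004 -0.0011]
xyz [0.0012 0.0003 0.0219] w [ 0. -0. -0.]
```

Emit:
{"op": "apply_moves", "data": {"series": [{"x": 0.0025, "y": 0.0004, "z": 0.005, "wx": -0.0005, "wy": 0, "wz": -0.001, "fingers": -1}, {"x": 0, "y": 0, "z": 0.01, "wx": 0, "wy": 0, "wz": 0, "fingers": -1}, {"x": 0, "y": 0, "z": 0.01, "wx": 0, "wy": 0, "wz": 0, "fingers": -1}, {"x": 0, "y": 0, "z": 0.006, "wx": 0, "wy": 0, "wz": 0, "fingers": -1}, {"x": 0, "y": 0, "z": 0, "wx": 0, "wy": 0, "wz": 0, "fingers": -1}]}}

```text
clock: 5.88
tool_pos: [0.5359, 0.1265, 0.0726]
eef_rot: [0.601, 0.799, -0.0, -0.0]
contact_force: [-0.4, -0.0, -0.6]
opening: 0.206
```

```bash
python3 - <<'E'
from h import *
plan([.5368,.1249,.0571],np.radians(106),12,.025)
E
```

```text
pos [0.5359 0.1265 0.0726] left [ 0.0009 -0.0016 -0.0155] open 0.2064400463926306 F [-0.4 -0.  -0.6]
xyz [-0.0022  0.0005  0.0193] w [-0.0004  0.      0.0009]
```

Emit:
{"op": "apply_moves", "data": {"series": [{"x": -0.0018, "y": 0.0004, "z": 0.006, "wx": 0, "wy": 0, "wz": 0.0009, "fingers": -1}, {"x": 0, "y": 0, "z": 0.006, "wx": 0, "wy": 0, "wz": 0, "fingers": -1}, {"x": 0, "y": 0, "z": 0.005, "wx": 0, "wy": 0, "wz": 0, "fingers": -1}, {"x": 0, "y": 0, "z": 0, "wx": 0, "wy": 0, "wz": 0, "fingers": -1}, {"x": 0, "y": 0, "z": 0, "wx": 0, "wy": 0, "wz": 0, "fingers": -1}]}}

```text
clock: 6.5
tool_pos: [0.537, 0.125, 0.0582]
eef_rot: [0.602, 0.798, -0.0, -0.0]
contact_force: [0.2, -0.3, -1.1]
opening: 0.203
```

```bash
python3 - <<'E'
from h import *
plan([.5368,.1249,.0571],np.radians(106),12,.025)
sd,_=save('side','s3');cv2.imwrite('pics/s3c.png',cv2.resize(sd[130:250,170:330,::-1],(640,480),interpolation=cv2.INTER_CUBIC))
E
```

```text
pos [0.537  0.125  0.0582] left [-0.0002 -0.0001 -0.0011] open 0.2032274720447056 F [ 0.2 -0.3 -1.1]
xyz [-0.0001 -0.0003  0.0014] w [-0.0002  0.     -0.0002]
```

View pics/s3c.png

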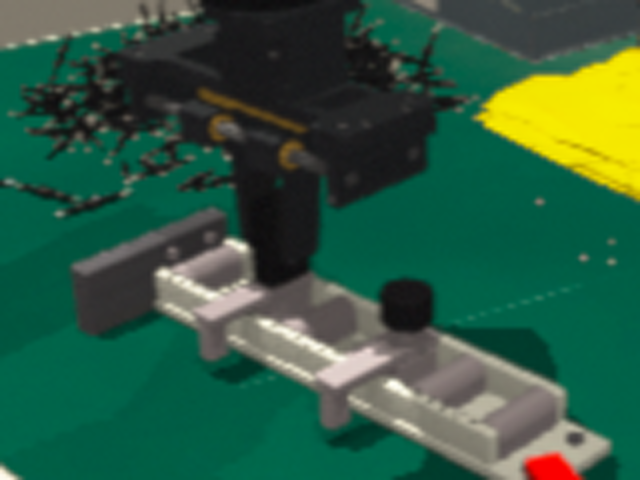

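The side crop shows the stop down in the second notch, with its arm at (235,300) square across the rail and the notch next to the fence empty. The TCP is 1 mm above the seated reference, so I'll nudge down, release and retreat.

Emit:
{"op": "apply_moves", "data": {"series": [{"x": 0, "y": 0, "z": 0.0014, "wx": 0, "wy": 0, "wz": 0, "fingers": -1}, {"x": 0, "y": 0, "z": 0, "wx": 0, "wy": 0, "wz": 0, "fingers": -1}, {"x": 0, "y": 0, "z": 0, "wx": 0, "wy": 0, "wz": 0, "fingers": 0.1}, {"x": 0, "y": 0, "z": 0, "wx": 0, "wy": 0, "wz": 0, "fingers": 0.1}, {"x": 0, "y": 0, "z": 0, "wx": 0, "wy": 0, "wz": 0, "fingers": 0.1}, {"x": 0, "y": 0, "z": 0, "wx": 0, "wy": 0, "wz": 0, "fingers": 0.1}]}}

```text
clock: 7.3
tool_pos: [0.5375, 0.1253, 0.0577]
eef_rot: [0.602, 0.798, 0.0, 0.0]
contact_force: [-0.6, 0.3, -0.1]
opening: 0.552
```

Emit:
{"op": "apply_moves", "data": {"series": [{"x": 0, "y": 0, "z": -0.02, "wx": 0, "wy": 0, "wz": 0, "fingers": 0.1}, {"x": 0, "y": 0, "z": -0.03, "wx": 0, "wy": 0, "wz": 0, "fingers": 0.1}, {"x": 0, "y": 0, "z": -0.04, "wx": 0, "wy": 0, "wz": 0, "fingers": 0.1}, {"x": 0.06, "y": -0.02, "z": -0.04, "wx": 0, "wy": 0, "wz": 0, "fingers": 0.1}, {"x": 0.07, "y": -0.02, "z": -0.03, "wx": 0, "wy": 0, "wz": 0, "fingers": 0.1}, {"x": 0.07, "y": -0.02, "z": 0, "wx": 0, "wy": 0, "wz": 0, "fingers": 0.1}, {"x": 0.07, "y": -0.02, "z": 0, "wx": 0, "wy": 0, "wz": 0, "fingers": 0.1}, {"x": 0.06, "y": -0.02, "z": 0, "wx": 0, "wy": 0, "wz": 0, "fingers": 0.1}]}}

```text
clock: 8.3
tool_pos: [0.3895, 0.3607, 0.1973]
eef_rot: [0.607, 0.795, 0.004, 0.002]
contact_force: [-0.3, 1.0, -1.2]
opening: 0.548
```

Emit:
{"op": "apply_moves", "data": {"series": [{"x": 0.07, "y": -0.02, "z": 0, "wx": 0, "wy": 0, "wz": 0, "fingers": 0.1}, {"x": 0, "y": 0, "z": 0, "wx": 0, "wy": 0, "wz": 0, "fingers": 0.1}, {"x": 0, "y": 0, "z": 0, "wx": 0, "wy": 0, "wz": 0, "fingers": 0.1}]}}

```text
clock: 8.68
tool_pos: [0.3545, 0.4165, 0.2006]
eef_rot: [0.603, 0.797, 0.007, 0.001]
contact_force: [-0.3, -0.0, 0.4]
opening: 0.549
```

```bash
python3 - <<'E'
from h import *
from scipy.ndimage import label
img,d=save('top','t4');sd,_=save('side','s4');P=pts('top',d)
roi=np.zeros(d.shape,bool);roi[160:275,170:335]=True;Z=P[...,2]
l,n=label(roi&(img.max(2)<70)&(Z>.055))
c=np.radians(16);ex=np.array([np.cos(c),np.sin(c)]);ey=np.array([-np.sin(c),np.cos(c)])
for i in range(1,n+1):
    q=P[l==i]
    if len(q)>25:
        hi=q[q[:,2]>q[:,2].max()-.012];r=cv2.minAreaRect((hi[:,:2]*1000).astype(np.float32));p=np.array(r[0])/1000
        print(len(hi),r,'zmed',np.median(hi[:,2]).round(4),'a,b',p@ex,p@ey)
a=cv2.resize(img[160:280,140:300,::-1],(400,300),interpolation=cv2.INTER_CUBIC);b=cv2.resize(sd[130:250,170:330,::-1],(400,300),interpolation=cv2.INTER_CUBIC)
cv2.imwrite('pics/c4.png',np.hstack([a,b]))
E
```

```text
50 ((567.412353515625, 28.681869506835938), (17.98943519592285, 28.510251998901367), 7.9230852127075195) zmed 0.0696 a,b 0.5533375559075351 -0.12882925825612457
1 ((493.7633056640625, 5.592459678649902), (0.0, 0.0), 0.0) zmed 0.9041 a,b 0.47617724339308354 -0.13072379469753725
```

View pics/c4.png

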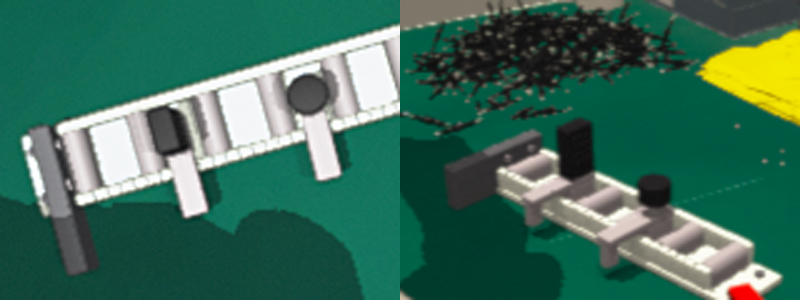

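Both views show the paddle stop upright in notch 2 (left panel 170,130), the knob stop unmoved, and the robot clear. One zero-depth pixel spoilt the paddle measurement, so I'll repeat it with that pixel excluded.

```bash
python3 - <<'E'
from h import *
img=cv2.imread('pics/t4.png');P=pts('top',np.load('pics/t4.npy'));Z=P[...,2]
m=(img.max(2)<70)&(Z>.08)&(Z<.1);m[:195]=0;m[230:]=0;m[:,:190]=0;m[:,230:]=0
q=P[m];r=cv2.minAreaRect((q[:,:2]*1000).astype(np.float32));p=np.array(r[0])/1000
c=np.radians(16);print(r,np.percentile(q[:,2],[5,50,95]),p@[np.cos(c),np.sin(c)]-.5513,p@[-np.sin(c),np.cos(c)]+.0275)
E
```

```text
((536.7463989257812, 125.18688201904297), (31.40674591064453, 18.00184440612793), 18.020479202270508) [0.08331318 0.08986393 0.0926449 ] -0.0008400651371144319 -0.0001100036253430664
```

```bash
python3 -c "
from plant import *
print(finish_job())"
```

```text
the job is handed in; nothing more can be done
None
```

I moved the black paddle stop from the notch next to the fence into the second notch and handed the job in at about 8.8 s of the 32 s allowed. `finish_job()` reports no verdict, so the result below rests on my own checks.

- **Lift:** the stop came up about 43 mm, well clear of the teeth, before I shifted it 50 mm along the rail.
- **Position:** the paddle is within about 1 mm of the second notch's centre, both along and across the rail.
- **Height:** the top of the paddle reads about 0.090 m, the same as when it was seated at the start (0.091 m expected).
- **Orientation:** the paddle is within about 2° of square to the rail. Both views show it upright, with its flag still on the front side.
- **Knob stop:** it shifted by about 1 mm in the measurements, which is within camera noise. It still stands in its notch.
- **Robot:** the gripper was clear of everything at the end, and the contact-force readings I saw stayed around 1–2 N.

One check failed at first: the final paddle measurement was thrown off by a stray pixel with no depth reading. I repeated it without that pixel, and no checks disagreed after that.

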